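# Set the phone cradle and latch the sliding guard

## Task

At the phone dismantling station, turn the cradle that holds the dead phone until it is square to the guard's track (its black tab pointing straight away from the track) and lean it down to 30 degrees above horizontal, parallel to the sloping gauge bar beside it. Then push the clear sliding guard fully shut until its catch clicks and holds it. Leave the loose phones and the white parts tray on the bench where they lie.

Things in the scene. Friction and masses are not known exactly. Their poses are not given: they have to be found in the camera images.
- station: Grey bench station, fixed. Origin on the table at the middle of its base plate (12 mm thick, x -120..150, y -125..125 mm). Own x points from the guard's track (at x = -80, along y from -145 to 275 mm) to the cradle; z up. A gauge bar at y = -112 slopes at 30 degrees, rising towards +x to z = 125 mm.
- canopy_end (a point): Lower edge, mid-width, of the +y end of the aluminium lamp canopy over the track, at station (-80, 126, 182) mm; 23 mm thick, 90 mm wide (x -125..-35), reaching back to its post at y = -142. It overhangs the shut guard's push face by 30 mm: a vertical tool cannot follow the guard home, so lean it 28 to 45 degrees, upper part out towards station +y.
- swivel (a joint): Swivel of the cradle about the vertical through station point (20, 0) mm. Radians, counter-clockwise positive seen from above; 0 = square to the track (tab pointing to station +x). Range -0.8..0.8. Friction holds it (0.15 N m).
- cradle (a joint): Tilt of the cradle, radians above horizontal: 0 = flat, growing as the tab rises; 30 degrees = 0.524. Range 0..1.45. The hinge line is level, 45 mm above the table, 50 mm from the swivel axis on the side away from the tab (nearer the track). A friction hinge (0.5 N m) keeps the angle it is left at.
- cradle_tab (a point): Centre of the black tab at the free end of the cradle (plate 125 x 84 x 6 mm, a dead phone fixed on it). Tab 36 mm wide along the hinge line, 14 x 14 mm, centre 170 mm from the hinge line, on a 12 mm neck; the plate ends 40 mm short of it. Pinch its ends from above; it may pivot between the pads. Axes: x out along the plate, y along the width, z out of the upper face.
- guard (a joint): Opening of the guard in m: 0 = shut against its stop, up to 0.16, growing towards station +y. About 1 N of friction; in the last 12 mm a sprung roller catch resists with up to about 6 N, gives way with a click at about 5.5 mm, then draws the guard home and holds it. Left short of the click, the guard springs back to about 13 mm open.
- guard_push (a point): On the push face, 65 mm above the table: the flat black upright strip on the guard's trailing (+y) edge, 44 mm wide (station x), from 27 to 172 mm above the table. Push it towards station -y; when shut this point is at station (-80, 96, 65) mm. The guard is a clear framed panel 160 mm long, 173 mm high.
- phone_a_mid (a point): Bystander: loose black phone, 135 x 66 x 10 mm, flat on the table; point at its centre.
- phone_b_mid (a point): Bystander: loose grey phone, 112 x 50 x 14 mm, flat on the table; point at its centre.
- parts_tray: Bystander: open white parts tray 100 x 80 x 35 mm on the table; origin under its centre.

How it is judged:
On the way, in this order (a step that is already met when the one before it is completed fails the run):
1. with the guard still open, the cradle stands square to the track (within 5 degrees) at 30 degrees (within 5) (value of joint swivel between -0.09 and 0.09 rad and value of joint cradle between 0.434 and 0.614 rad and value of joint guard above 0.03 m), for 0.2 s.
2. the guard is fully shut and caught (value of joint guard below 0.003 m), for 0.2 s.
At the end, for the whole second after the job is handed in: The guard is shut and held by its catch (opening under 3 mm), and the cradle is square to the track within 5 degrees and at 30 degrees above horizontal within 5 degrees (value of joint swivel between -0.09 and 0.09 rad and value of joint cradle between 0.434 and 0.614 rad and value of joint guard below 0.003 m); the robot touches nothing.
It fails at once if a loose phone or the parts tray was moved by more than 20 mm (distance of any of phone_a_mid, phone_b_mid, parts_tray from where it was at the start of the episode above 0.02 m).
It also fails if it takes over 54 s, if anything falls off the work surface, if the arm or the gripper's body presses on something with over 40 N, if the wrist force passes 120 N, or if a joint passes its speed limit or range.

## Robot

A 7-joint arm with a two-finger parallel gripper is mounted at the origin on the work surface. World frame = base frame: x ahead of the robot, y to its left, z up, the work surface at z = 0. Lengths are in m, angles in rad, forces in N, time in s.
With the tool pointing down it reaches from about 0.35 to 0.9 m from the base axis. Payload 7.2 kg.
Tool frame: the origin (TCP) lies where the fingers leave the gripper's body, on its centre line; the fingertips stand 73 mm ahead of it and the grasp point (between the pads) lies 54 mm ahead of it (manip.tips_ahead is the distance from the TCP to the fingertips, in m); z points along the fingers, y is the direction in which the jaws open and shut (so a half turn about z gives the same grasp; the last joint's range is limited). The gripper opens to 85 mm and grips with 20 to 120 N. Pads are 22 mm wide; open, the fingers measure 114 mm over their backs; the gripper's body (76 mm by 85 mm) begins 54 mm behind the grasp point. The pads swing forward as they close: fully open they stand 13 mm farther back than shut.
Start: joints at [-1.255, 0.411, -0.013, 1.596, 0.006, 1.134, -0.082], TCP at [0.234, 0.58, 0.304] pointing down, gripper open.
Joint ranges: [-2.95, 2.95], [-0.29, 1.99], [-1.47, 1.44], [0.14, 2.54], [-1.03, 4.17], [0.13, 1.85], [-2.86, 2.86]. Speed limits (rad/s): [2.39, 2.39, 3.01, 3.01, 3.14, 3.14, 3.14].

## Interface

Orientations are given as a unit quaternion [w, x, y, z].
In Python, from rig import manip gives the robot as it stands.
- The arm moves only by the shell command python3 -m creep 'ROWS' [FORCE]. ROWS is JSON, a list of rows, each an object with "dp": the shift along the tool's x, y, z in mm, a list of three; "turn": the turn about the tool's z in degrees; "claw": the opening in per cent of the stroke, from 0 (shut) to 100 (fully open). A call has 1 to 5 rows; each row is the pose to reach, as a shift and turn from the pose commanded when the call began, along the tool's axes at that moment; what a row does not reach only later rows make up. A row lasts 1/10 s, in which the tool goes at most 50 mm and 8.59 degrees, less where a joint would pass 70% of its speed; a pose out of reach is approached as far as the arm can. A call with a gripper value outside its range is refused whole. The fingers move at their own pace and stop on an object; FORCE is the grip in N (left out, the last holds). Time passes only in rows, so rows that repeat a pose let the fingers close. It gives the time, the measured TCP pose, the force and the opening at its end, in the units of the state.
- manip.observe(): the state, without advancing time (a new reading comes with each control period).
- manip.capture(name): name is "scene" or "top" or "wrist"; returns the picture (420x560x3 uint8, red, green, blue); there is no depth.
- manip.calibration(name): a dict with "vfov" (degrees; the focal length in pixels is half the picture's height over the tangent of half this angle, whatever the lens; pixels are square), "cx", "cy" (the principal point, pixels), "D" ([k1, k2, p1, p2, k3] as OpenCV has them; the pictures are not rectified), "camera_from_world" (4x4, takes a point from world to camera coordinates). Camera axes: x right, y down, z forward; pixel columns grow to the right and rows downward; lengths in m; the calibration is good to about 2 mm. A picture is of the moment at which its call begins: read the wrist's pose just before it. calibration takes no time and is no camera call; for the wrist camera it gives the pose at the moment of the call.
- manip.job_done(): hands the job in, once; it reports no verdict.
Trained networks look in the newest picture that a camera, given by its name, has taken for a name from the list of things; names that differ only in an ending like _2 or _b are one class to them, and where a whole thing is asked for, a point or a joint stands for the part that bears it (a point fixed in the world has none). Each returns a list of dicts, best first, with "conf" (0 to 1); they miss things now and then, are a little off and sometimes report something else, mostly with a low value. They report only what shows in the picture. A call takes as long as a camera call.
- manip.masks_of(camera, thing): "mask" (420x560 bool, what is visible of it).
- manip.tip_of(camera, thing): "xyz" ([x, y, z] in m, in world coordinates, good to about 4 mm: a listed point, or the origin of a listed thing).
The state is a dict: "clock": time; "joint_pos": joint angles; "dq": joint speeds; "effort": joint torques, N m; "ee_pos": TCP position; "tool_rot": TCP orientation; "force": force on the tool from outside, world axes, zero at the start; "torque": the same for the moment, N m; "grip_width": finger opening in m.
Only numpy, scipy, OpenCV 4.12 (cv2) and the standard library are available. Lean on these libraries where they do the work, as an engineer would, in place of code of your own. Each camera call takes 0.05 s, during which the arm holds its last target.

## Working session

There is one attempt and no reset: what is moved stays moved. The work goes in short steps, Python scripts to look and compute and a shell command to move; the robot and the scene stay as the last step left them, time stands still between calls to the robot, and variables do not carry over. Pictures are saved under pics/ and viewed, and the job is handed in when it is done.

```bash
ls; mkdir -p pics; python3 - <<'E'
from rig import manip
import cv2,numpy as np
np.set_printoptions(precision=4,suppress=True)
for c in ["scene","top","wrist"]:
    im=manip.capture(c); cv2.imwrite(f"pics/{c}0.png",im[:,:,::-1])
    k=manip.calibration(c); print(c,k["vfov"],k["cx"],k["cy"],k["D"]); print(np.array(k["camera_from_world"]))
    for t in ["station","canopy_end","cradle_tab","guard_push","phone_a_mid","phone_b_mid","parts_tray"]:
        try: print(t,[(np.round(d["xyz"],4),round(d["conf"],2)) for d in manip.tip_of(c,t)][:3])
        except Exception as e: print(t,e)
s=manip.observe()
for k in s: print(k,s[k])
E
```

```text
pics
scene 46.32252707545742 278.32933634337616 217.19811631176148 [-0.1381  0.      0.      0.      0.    ]
[[-0.6393  0.7689  0.0098  0.3907]
 [ 0.4951  0.4214 -0.7598 -0.1468]
 [-0.5883 -0.4809 -0.6501  1.4405]
 [ 0.      0.      0.      1.    ]]
station [(array([ 0.5853, -0.0696, -0.0008]), 0.95)]
canopy_end [(array([0.4964, 0.059 , 0.1816]), 0.92)]
cradle_tab [(array([ 0.6233, -0.0545,  0.2042]), 0.64)]
guard_push [(array([0.4928, 0.133 , 0.0662]), 0.68), (array([ 0.6427, -0.2695, -0.0034]), 0.3)]
phone_a_mid [(array([ 0.5037, -0.3133,  0.0038]), 0.63), (array([0.6625, 0.1612, 0.0074]), 0.57)]
phone_b_mid [(array([ 0.5025, -0.3167,  0.0035]), 0.61)]
parts_tray [(array([ 0.6383, -0.2707, -0.0048]), 0.9), (array([ 0.6258, -0.0513,  0.2009]), 0.21)]
top 47.22302269946955 287.95922038984855 211.94673043974595 [0.036 0.    0.    0.    0.   ]
[[ 0.013  -0.9999  0.0009 -0.0532]
 [-0.9982 -0.013  -0.0591  0.5636]
 [ 0.0591 -0.0002 -0.9983  1.0305]
 [ 0.      0.      0.      1.    ]]
station []
canopy_end [(array([0.4971, 0.055 , 0.1817]), 0.86)]
cradle_tab [(array([ 0.619 , -0.0527,  0.
[... 246 characters left out ...]
2561557990836 281.2889406612123 210.08820446646052 [0.003 0.    0.    0.    0.   ]
[[ 0.3745  0.9272  0.0006 -0.6246]
 [ 0.8771 -0.3545  0.324  -0.0405]
 [ 0.3007 -0.1208 -0.9461  0.3803]
 [ 0.      0.      0.      1.    ]]
station []
canopy_end []
cradle_tab []
guard_push []
phone_a_mid []
phone_b_mid []
parts_tray []
clock 1.2
joint_pos [-1.2552  0.4111 -0.0127  1.5962  0.0056  1.1343 -0.0822]
dq [ 0.0004 -0.0015 -0.0001 -0.0016 -0.0009 -0.0011 -0.0003]
effort [  0.0001 -60.0425   0.6808 -29.9731   0.0139   0.0022   0.    ]
ee_pos [0.234  0.5796 0.3039]
tool_rot [-0.      0.1907  0.9816  0.    ]
force [-0.3147 -0.3366  0.2038]
torque [ 0.0248 -0.0055  0.0297]
grip_width 0.08533566698629895
```

View pictures.

View pics/scene0.png

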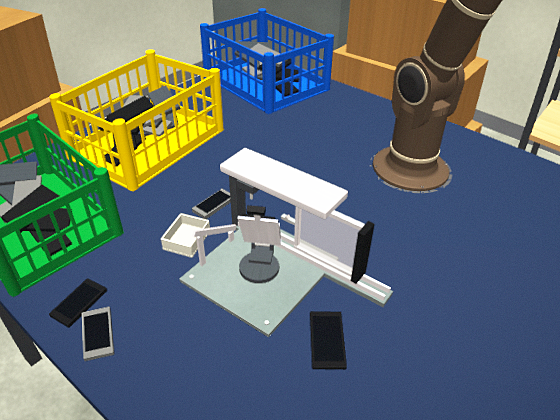

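View pics/top0.png

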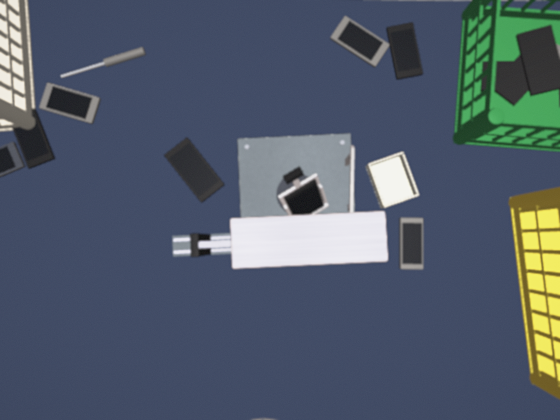

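View pics/top0z.png

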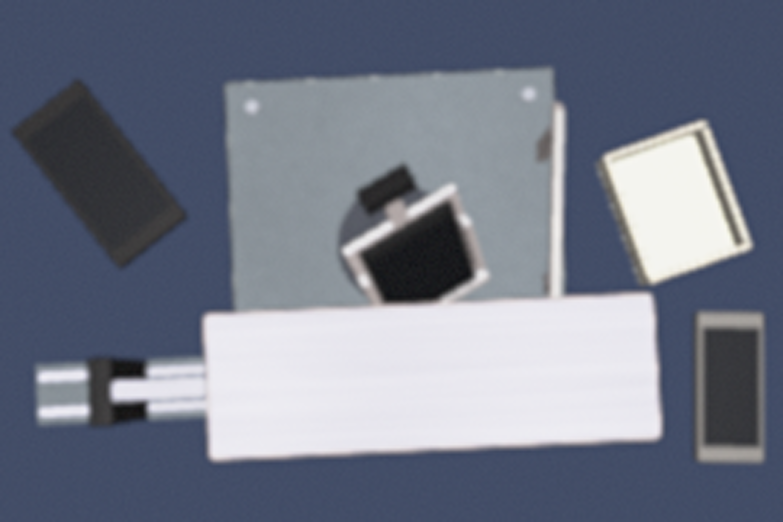

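View pics/scene0z.png

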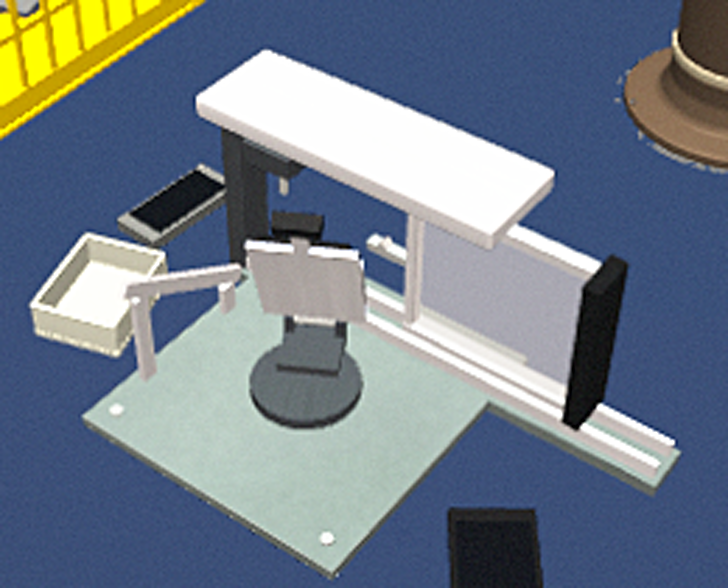

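```bash
cat > h.py <<'E'
import numpy as np,cv2
from rig import manip
from scipy.spatial.transform import Rotation as Rn
np.set_printoptions(precision=4,suppress=True)
def proj(P,k):
    T=np.array(k["camera_from_world"]);f=210/np.tan(np.radians(k["vfov"]/2))
    K=np.array([[f,0,k["cx"]],[0,f,k["cy"]],[0,0,1]])
    r,_=cv2.Rodrigues(T[:3,:3]);q,_=cv2.projectPoints(np.array(P,float).reshape(-1,1,3),r,T[:3,3],K,np.array(k["D"],float));return q[:,0]
def st2w(p,S):
    p=np.atleast_2d(p);c,s=np.cos(S[2]),np.sin(S[2])
    return np.c_[S[0]+c*p[:,0]-s*p[:,1],S[1]+s*p[:,0]+c*p[:,1],p[:,2]]
def crad(u,v,w,sw,t):  # u along plate from hinge, v width, w normal -> station
    x=-.05+u*np.cos(t)-w*np.sin(t);z=.045+u*np.sin(t)+w*np.cos(t)
    c,s=np.cos(sw),np.sin(sw);return np.array([.02+c*x-s*v,s*x+c*v,z])
def state():
    s=manip.observe();q=np.array(s["tool_rot"]);R=Rn.from_quat(q[[1,2,3,0]]).as_matrix();return s,np.array(s["ee_pos"]),R
E
cat > fit.py <<'E'
from h import *
from scipy.optimize import least_squares
kt=manip.calibration("top");ks=manip.calibration("scene")
zt=lambda a:np.array(a)/2.9+[160,110]
zs=lambda a:np.array(a)/2.8+[150,130]
top=[((-.035,.126,.205),(204,313)),((-.125,.126,.205),(211,461)),((.15,.125,.012),(226,83)),((.15,-.125,.012),(553,69))]
sc=[((-.035,.126,.205),(495,235)),((-.125,.126,.205),(553,176)),((.15,.125,.012),(332,574)),((.15,-.125,.012),(83,415))]
cr=[((.17,0,0),'t',(387,189)),((.13,.042,.0),'t',(343,250)),((.13,-.042,.0),'t',(455,186)),((.17,0,0),'s',(297,226)),((.13,.042,0),'s',(367,252)),((.13,-.042,0),'s',(247,243))]
def res(x):
    r=[]
    for P,z in top: r.append((proj(st2w(P,x),kt)[0]-zt(z)))
    for P,z in sc: r.append((proj(st2w(P,x),ks)[0]-zs(z)))
    for P,c,z in cr:
        w=st2w(crad(*P,x[3],x[4]),x)
        r.append(proj(w,kt if c=='t' else ks)[0]-(zt(z) if c=='t' else zs(z)))
    return np.array(r).ravel()
s=least_squares(res,[.585,-.07,.04,.45,1.1],loss='soft_l1')
print(s.x,s.cost);print(res(s.x).reshape(-1,2).round(1).tolist())
print("tab",st2w(crad(.17,0,0,s.x[3],s.x[4]),s.x), "canopy",st2w([-.08,.126,.182],s.x))
np.save('S.npy',s.x)
E
python3 fit.py
```

```text
[ 0.5831 -0.0652  0.0596  0.4881  1.1486] 11.690708767705772
[[-0.9, 0.2], [-1.3, -0.1], [-0.8, -0.1], [-0.4, -0.5], [-1.5, -2.0], [0.8, -3.1], [-0.4, -1.7], [-0.9, -0.7], [-0.6, 0.1], [-0.4, 0.5], [-0.6, -0.1], [-0.5, -0.9], [-3.4, 0.5], [-0.8, -0.4]]
tab [[ 0.6198 -0.0538  0.2001]] canopy [[0.4957 0.0558 0.182 ]]
```

```bash
python3 -m creep '[{"dp":[-30,-22,-30],"turn":8,"claw":100},{"dp":[-65,-48,-50],"turn":16,"claw":100},{"dp":[-104,-77,-56],"turn":24,"claw":100},{"dp":[-143,-106,-56],"turn":32,"claw":100},{"dp":[-182,-135,-56],"turn":40,"claw":100}]' 20
cat > go.py <<'E'
import sys
from h import *
# world target TCP, tool-x azimuth deg -> dp, turn from present
t=np.array([float(a) for a in sys.argv[1:4]]);az=float(sys.argv[4]) if len(sys.argv)>4 else None
s,p,R=state();print("clock",round(s["clock"],2),"p",p,"zaxis",R[:,2],"xaz",np.degrees(np.arctan2(R[1,0],R[0,0])).round(1),"F",np.array(s["force"]).round(1),"w",round(s["grip_width"],4),"q",np.array(s["joint_pos"]).round(3))
print("dp mm",(R.T@(t-p)*1000).round(1), "turn",None if az is None else round((np.degrees(np.arctan2(R[1,0],R[0,0]))-az+180)%360-180,1))
E
python3 go.py .620 -.054 .36 31.4
```

```text
clock: 1.7
ee_pos: [0.353, 0.3845, 0.3605]
tool_rot: [-0.0, 0.517, 0.856, 0.001]
force: [0.2, -0.4, -0.3]
grip_width: 0.0855
clock 1.7 p [0.353  0.3845 0.3605] zaxis [ 0.0006  0.0012 -1.    ] xaz 117.7 F [ 0.2 -0.4 -0.3] w 0.0855 q [-1.084  0.184  0.191  1.777 -0.038  1.182 -0.398]
dp mm [-512.3   32.6    0.1] turn 86.3
```

```bash
python3 -m creep '[{"dp":[-48,3,0],"turn":8.4,"claw":100},{"dp":[-96,6,0],"turn":16.8,"claw":100},{"dp":[-144,9,0],"turn":25.2,"claw":100},{"dp":[-192,12,0],"turn":33.6,"claw":100},{"dp":[-240,15,0],"turn":42,"claw":100}]' 20
python3 go.py .620 -.054 .36 31.4
```

```text
clock: 2.2
ee_pos: [0.4789, 0.1795, 0.3603]
tool_rot: [-0.0, 0.79, 0.613, 0.001]
force: [1.0, 0.4, 0.6]
grip_width: 0.0855
clock 2.2 p [0.4789 0.1795 0.3603] zaxis [ 0.0007  0.0008 -1.    ] xaz 75.7 F [1.  0.4 0.6] w 0.0855 q [-0.834  0.167  0.441  1.813 -0.078  1.177 -0.619]
dp mm [-191.4  194.5    0.2] turn 44.3
```

```bash
python3 -m creep '[{"dp":[-34,34,0],"turn":8.4,"claw":100},{"dp":[-68,68,0],"turn":16.8,"claw":100},{"dp":[-102,102,0],"turn":25.2,"claw":100},{"dp":[-136,137,0],"turn":33.6,"claw":100},{"dp":[-170,172,0],"turn":42,"claw":100}]' 20
python3 go.py .620 -.054 .36 31.4
```

```text
clock: 2.7
ee_pos: [0.6048, -0.0267, 0.3603]
tool_rot: [-0.0, 0.957, 0.29, 0.0]
force: [1.3, 0.3, 0.0]
grip_width: 0.0851
clock 2.7 p [ 0.6048 -0.0267  0.3603] zaxis [ 0.0009  0.0005 -1.    ] xaz 33.7 F [1.3 0.3 0. ] w 0.0851 q [-0.524  0.38   0.672  1.605 -0.247  1.242 -0.789]
dp mm [-2.5 31.1  0.3] turn 2.3
```

```bash
python3 -m creep '[{"dp":[-2,20,0],"turn":2.3,"claw":100},{"dp":[-2.5,31,20],"turn":2.3,"claw":100},{"dp":[-2.5,31,30],"turn":2.3,"claw":100},{"dp":[-2.5,31,30],"turn":2.3,"claw":100}]' 20
python3 go.py .620 -.054 .254 31.4
python3 - <<'E'
from h import *
s,p,R=state()
im=manip.capture("wrist");k=manip.calibration("wrist")
print([(d["xyz"],d["conf"]) for d in manip.tip_of("wrist","cradle_tab")])
t=proj([[.62,-.054,.2],p+R[:,2]*.054],k);print(t)
im=im[:,:,::-1].copy()
for q in t: cv2.circle(im,tuple(int(v) for v in q),3,(0,0,255),1)
cv2.imwrite("pics/w1.png",im)
E
```

```text
clock: 3.1
ee_pos: [0.6184, -0.0515, 0.3281]
tool_rot: [-0.001, 0.962, 0.273, -0.002]
force: [0.3, -0.3, 0.3]
grip_width: 0.0856
clock 3.1 p [ 0.6184 -0.0515  0.3281] zaxis [-0.0034  0.0004 -1.    ] xaz 31.7 F [ 0.3 -0.3  0.3] w 0.0856 q [-0.466  0.439  0.669  1.608 -0.287  1.199 -0.755]
dp mm [ 0.2  3.1 74.1] turn 0.3
[([0.6201, -0.0507, 0.1958], 0.65)]
[[288.2435 233.5401]
 [283.4421 306.268 ]]
```

View pics/w1.png

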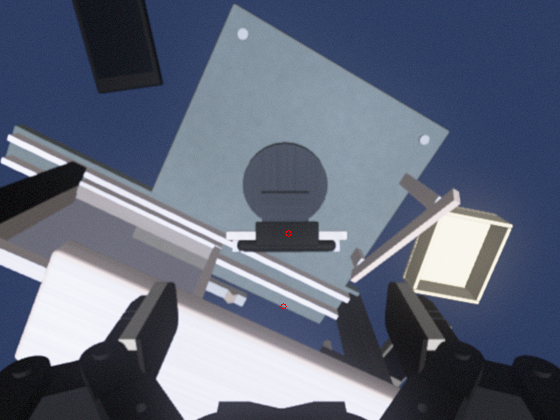

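```bash
python3 -m creep '[{"dp":[0,3,35],"turn":0,"claw":100},{"dp":[0,3,65],"turn":0,"claw":100},{"dp":[0,3,74],"turn":0,"claw":100},{"dp":[0,3,74],"turn":0,"claw":60},{"dp":[0,3,74],"turn":0,"claw":35}]' 30
python3 go.py .620 -.054 .254 31.4
```

```text
clock: 3.7
ee_pos: [0.6215, -0.0546, 0.2575]
tool_rot: [0.0, 0.962, 0.273, 0.001]
force: [0.1, -0.5, 0.5]
grip_width: 0.0589
clock 3.7 p [ 0.6215 -0.0546  0.2575] zaxis [ 0.002   0.0001 -1.    ] xaz 31.7 F [ 0.1 -0.5  0.5] w 0.0589 q [-0.437  0.507  0.637  1.686 -0.338  1.06  -0.709]
dp mm [-1.  -1.3  3.5] turn 0.3
```

```bash
python3 -m creep '[{"dp":[0,0,0],"turn":0,"claw":10},{"dp":[0,0,0],"turn":0,"claw":0},{"dp":[0,0,0],"turn":0,"claw":0},{"dp":[0,0,0],"turn":0,"claw":0}]' 30
python3 go.py .620 -.054 .254 31.4
python3 - <<'E'
from h import *
im=manip.capture("wrist");k=manip.calibration("wrist");cv2.imwrite("pics/w2.png",im[:,:,::-1])
im=manip.capture("scene");cv2.imwrite("pics/s2.png",im[:,:,::-1])
E
```

```text
clock: 4.1
ee_pos: [0.6214, -0.0537, 0.2576]
tool_rot: [-0.001, 0.962, 0.274, 0.001]
force: [-2.1, 3.5, 5.9]
grip_width: 0.0354
clock 4.1 p [ 0.6214 -0.0537  0.2576] zaxis [ 0.002   0.0021 -1.    ] xaz 31.8 F [-2.1  3.5  5.9] w 0.0354 q [-0.437  0.506  0.637  1.686 -0.339  1.06  -0.709]
dp mm [-1.3 -0.5  3.6] turn 0.4
```

View pics/w2.png

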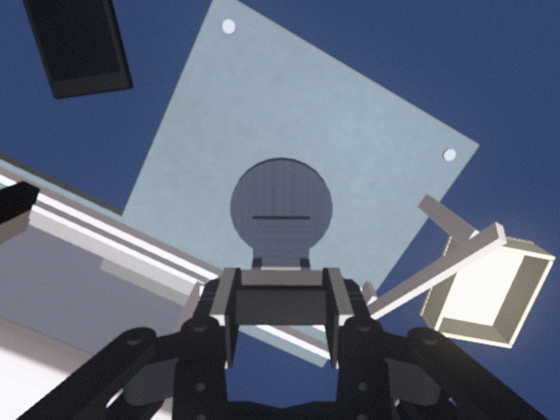

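```bash
python3 -m creep '[{"dp":[-0.2,2.4,0],"turn":7,"claw":0},{"dp":[-0.6,4.8,0],"turn":14,"claw":0},{"dp":[-1.3,7.1,0],"turn":21,"claw":0},{"dp":[-2.3,9.2,0],"turn":28,"claw":0},{"dp":[-2.3,9.2,0],"turn":28.3,"claw":0}]' 30
python3 - <<'E'
from h import *
S=np.load('S.npy');S[3]=0
for t in (1.149,1.03,.91,.8,.69,.6,.524): 
    w=st2w(crad(.17,0,0,0,t),S)[0]; w[2]+=.0575; print(t,w)
E
python3 go.py .6251 -.063 .2576 3.4
```

```text
clock: 4.7
ee_pos: [0.6245, -0.063, 0.2575]
tool_rot: [-0.001, 1.0, 0.028, 0.001]
force: [-1.1, 3.7, 5.0]
grip_width: 0.0352
1.149 [ 0.6226 -0.0629  0.2576]
1.03 [ 0.6405 -0.0618  0.2482]
0.91 [ 0.6573 -0.0608  0.2367]
0.8 [ 0.6713 -0.06    0.2245]
0.69 [ 0.684  -0.0592  0.2107]
0.6 [ 0.6932 -0.0587  0.1985]
0.524 [ 0.7    -0.0583  0.1876]
clock 4.7 p [ 0.6245 -0.063   0.2575] zaxis [ 0.0022  0.0015 -1.    ] xaz 3.2 F [-1.1  3.7  5. ] w 0.0352 q [-0.498  0.546  0.762  1.681 -0.42   1.083 -1.123]
dp mm [ 0.6  0.1 -0.1] turn -0.2
```

```bash
python3 -m creep '[{"dp":[9.3,0,4.4],"turn":0,"claw":0},{"dp":[18,0,9.4],"turn":0,"claw":0},{"dp":[27,0,15],"turn":0,"claw":0},{"dp":[35,0,21],"turn":0,"claw":0},{"dp":[42,0,27],"turn":0,"claw":0}]' 30
python3 -m creep '[{"dp":[7,0,6],"turn":0,"claw":0},{"dp":[13.5,0,13],"turn":0,"claw":0},{"dp":[19.5,0,20],"turn":0,"claw":0},{"dp":[24.5,0,26.5],"turn":0,"claw":0},{"dp":[29,0,32.5],"turn":0,"claw":0}]' 30
python3 -m creep '[{"dp":[3.4,0,5.3],"turn":0,"claw":0},{"dp":[6.5,0,10.8],"turn":0,"claw":0},{"dp":[6.5,0,10.8],"turn":0,"claw":0},{"dp":[6.5,0,10.8],"turn":0,"claw":0}]' 30
python3 go.py .7015 -.0585 .1876 3.4
python3 - <<'E'
from h import *
im=manip.capture("scene");cv2.imwrite("pics/s3.png",cv2.resize(im[130:340,150:410,::-1],None,fx=2.8,fy=2.8,interpolation=cv2.INTER_CUBIC))
im=manip.capture("top");cv2.imwrite("pics/t3.png",cv2.resize(im[110:290,160:430,::-1],None,fx=2.9,fy=2.9,interpolation=cv2.INTER_CUBIC))
E
```

```text
clock: 5.2
ee_pos: [0.6669, -0.0606, 0.2305]
tool_rot: [-0.001, 1.0, 0.03, 0.001]
force: [0.2, 2.1, 6.5]
grip_width: 0.0354
clock: 5.7
ee_pos: [0.6961, -0.0591, 0.1982]
tool_rot: [-0.0, 1.0, 0.03, 0.002]
force: [0.3, 2.0, 5.2]
grip_width: 0.0354
clock: 6.1
ee_pos: [0.703, -0.0586, 0.1872]
tool_rot: [-0.0, 1.0, 0.03, 0.002]
force: [5.5, 2.0, 1.0]
grip_width: 0.0351
clock 6.1 p [ 0.703  -0.0586  0.1872] zaxis [ 0.0048  0.0003 -1.    ] xaz 3.5 F [5.5 2.  1. ] w 0.0351 q [-0.406  0.739  0.687  1.529 -0.515  1.055 -1.101]
dp mm [-1.5 -0.2 -0.4] turn 0.1
```

View pics/s3.png

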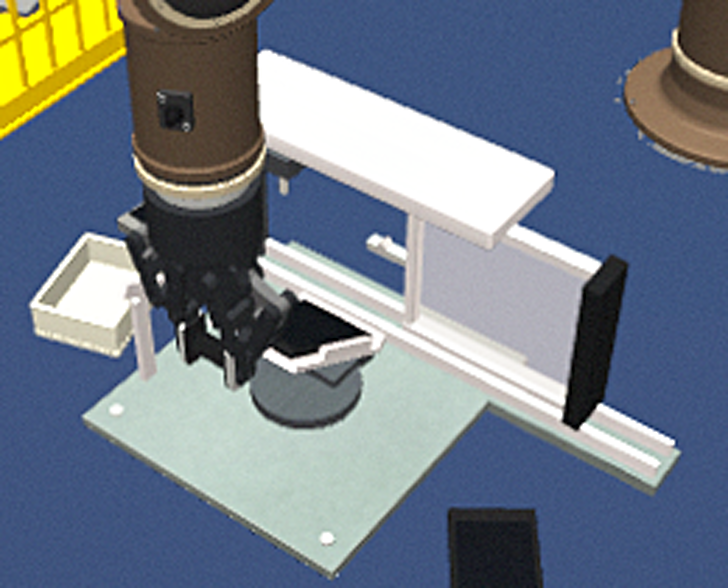

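```bash
python3 -m creep '[{"dp":[0,0,0],"turn":0,"claw":40},{"dp":[0,0,0],"turn":0,"claw":80},{"dp":[0,0,0],"turn":0,"claw":100},{"dp":[0,0,0],"turn":0,"claw":100},{"dp":[0,0,-15],"turn":0,"claw":100}]' 30
python3 -m creep '[{"dp":[0,0,-30],"turn":0,"claw":100},{"dp":[0,0,-70],"turn":0,"claw":100},{"dp":[0,0,-110],"turn":0,"claw":100},{"dp":[0,0,-150],"turn":0,"claw":100},{"dp":[0,0,-180],"turn":0,"claw":100}]' 30
python3 - <<'E'
from h import *
im=manip.capture("wrist");k=manip.calibration("wrist");print([(d["xyz"],d["conf"]) for d in manip.tip_of("wrist","cradle_tab")])
S=np.load('S.npy')
print(st2w(crad(.17,0,0,0,.524),S))
P=[st2w(crad(u,v,0,0,.524),S)[0] for u,v in((.17,0),(.13,.042),(.13,-.042),(.005,.042),(.005,-.042),(.177,.018),(.177,-.018))]
im=im[:,:,::-1].copy()
for q in proj(P,k): cv2.circle(im,tuple(int(v) for v in q),3,(0,0,255),1)
cv2.imwrite("pics/w4.png",im)
im=manip.capture("scene")[:,:,::-1].copy();print([(d["xyz"],d["conf"]) for d in manip.tip_of("scene","cradle_tab")])
for q in proj(P,manip.calibration("scene")): cv2.circle(im,tuple(int(v) for v in q),1,(0,0,255),1)
cv2.imwrite("pics/s4.png",cv2.resize(im[130:340,150:410],None,fx=2.8,fy=2.8,interpolation=cv2.INTER_CUBIC))
E
python3 go.py .7015 -.0585 .1876 3.4
```

```text
clock: 6.7
ee_pos: [0.6998, -0.059, 0.199]
tool_rot: [-0.0, 1.0, 0.03, -0.002]
force: [-0.0, -0.0, -0.5]
grip_width: 0.0851
clock: 7.2
ee_pos: [0.701, -0.0599, 0.3849]
tool_rot: [0.0, 1.0, 0.029, 0.002]
force: [0.5, -0.4, 0.0]
grip_width: 0.0856
[([0.7029, -0.0548, 0.1303], 0.77)]
[[ 0.7    -0.0583  0.1301]]
[([0.7017, -0.0591, 0.135], 0.72)]
clock 7.4 p [ 0.701  -0.0596  0.3821] zaxis [ 0.0019  0.0002 -1.    ] xaz 3.4 F [-0.4  0.  -0.4] w 0.0853 q [-0.435  0.59   0.778  1.306 -0.408  1.403 -1.189]
dp mm [  0.2  -1.1 194.5] turn -0.0
```

View pics/s4.png

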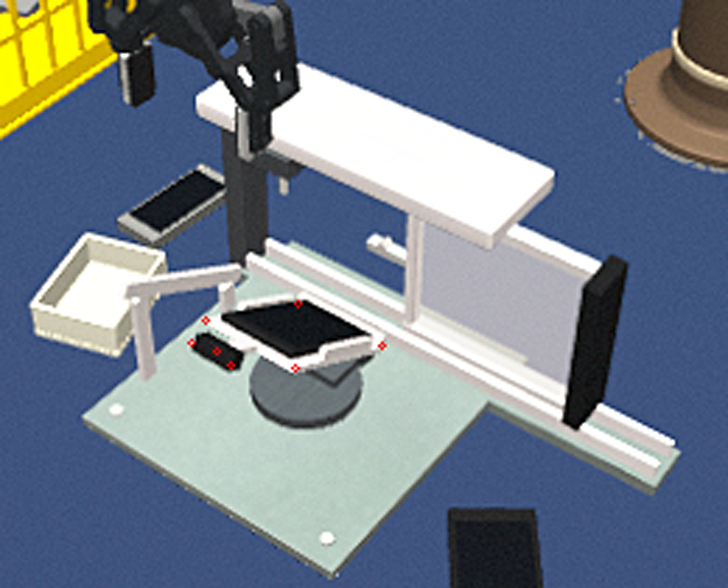

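View pics/w4.png

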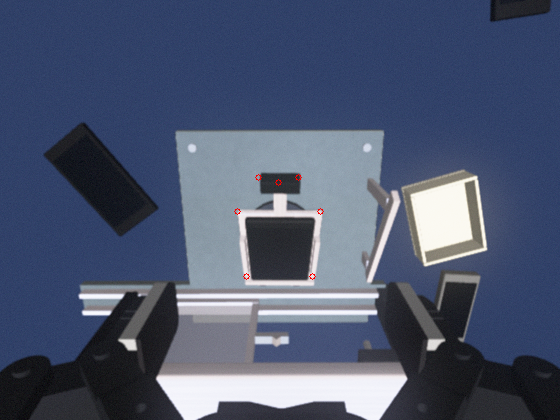

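```bash
python3 -m creep '[{"dp":[-37,-30,0],"turn":-7,"claw":80},{"dp":[-75,-60,0],"turn":-14,"claw":50},{"dp":[-112,-90,0],"turn":-21,"claw":20},{"dp":[-150,-120,0],"turn":-28,"claw":0},{"dp":[-187,-150,0],"turn":-35,"claw":0}]' 30
python3 go.py .05 .40 .36 90
```

```text
clock: 7.9
ee_pos: [0.5031, 0.0803, 0.3793]
tool_rot: [0.0, 0.943, 0.332, -0.001]
force: [-0.2, 0.9, 0.3]
grip_width: 0.0123
clock 7.9 p [0.5031 0.0803 0.3793] zaxis [-0.0022 -0.001  -1.    ] xaz 38.7 F [-0.2  0.9  0.3] w 0.0123 q [-0.841  0.162  0.681  1.797 -0.107  1.223 -1.024]
dp mm [-153.3 -532.9   20. ] turn -51.3
```

```bash
python3 -m creep '[{"dp":[-13,-46,0],"turn":-7,"claw":0},{"dp":[-26,-92,0],"turn":-14,"claw":0},{"dp":[-39,-138,0],"turn":-21,"claw":0},{"dp":[-52,-184,0],"turn":-28,"claw":0},{"dp":[-65,-230,0],"turn":-35,"claw":0}]' 30
python3 go.py .05 .40 .36 90
```

```text
clock: 8.4
ee_pos: [0.3093, 0.2195, 0.3799]
tool_rot: [0.0, 0.8, 0.6, -0.0]
force: [0.5, 2.4, 0.4]
grip_width: -0.0002
clock 8.4 p [0.3093 0.2195 0.3799] zaxis [-0.0006 -0.0009 -1.    ] xaz 73.7 F [0.5 2.4 0.4] w -0.0002 q [-1.16  -0.124  0.377  2.036  0.049  1.223 -1.086]
dp mm [ 100.6 -299.5   19.9] turn -16.3
```

```bash
python3 -m creep '[{"dp":[10,-48,0],"turn":-4,"claw":0},{"dp":[18,-96,0],"turn":-8,"claw":0},{"dp":[20,-144,0],"turn":-12,"claw":0},{"dp":[16,-192,0],"turn":-16,"claw":0},{"dp":[6,-240,0],"turn":-16,"claw":0}]' 30
python3 go.py .0 .20 .38 90
```

```text
clock: 8.9
ee_pos: [0.0813, 0.2932, 0.3798]
tool_rot: [0.001, 0.71, 0.704, -0.0]
force: [-0.9, 1.6, -0.2]
grip_width: 0.0002
clock 8.9 p [0.0813 0.2932 0.3798] zaxis [ 0.0001 -0.0014 -1.    ] xaz 89.6 F [-0.9  1.6 -0.2] w 0.0002 q [-1.408 -0.239 -0.041  2.136 -0.01   1.246 -1.452]
dp mm [-93.8 -80.6  -0. ] turn -0.4
```

```bash
python3 -m creep '[{"dp":[-20,-40,0],"turn":0,"claw":0},{"dp":[-50,-80,0],"turn":0,"claw":0},{"dp":[-85,-90,0],"turn":0,"claw":0},{"dp":[-120,-90,0],"turn":0,"claw":0},{"dp":[-120,-90,0],"turn":0,"claw":0}]' 30
python3 go.py .0 .20 .38 90
```

```text
clock: 9.4
ee_pos: [-0.0056, 0.2381, 0.3445]
tool_rot: [0.014, 0.705, 0.707, -0.045]
force: [0.3, -0.8, 0.2]
grip_width: -0.0
clock 9.4 p [-0.0056  0.2381  0.3445] zaxis [-0.0442 -0.083  -0.9956] xaz 90.2 F [ 0.3 -0.8  0.2] w -0.0 q [-1.384 -0.293 -0.258  2.253 -0.129  1.256 -1.581]
dp mm [-40.9   4.  -32.4] turn 0.2
```

```bash
python3 -m creep '[{"dp":[20,0,0],"turn":0,"claw":0},{"dp":[40,0,0],"turn":0,"claw":0}]' 30
python3 go.py .0 .20 .38 90
```

```text
clock: 9.6
ee_pos: [-0.0005, 0.2795, 0.3419]
tool_rot: [0.009, 0.709, 0.703, -0.049]
force: [0.0, 0.1, 0.6]
grip_width: -0.0002
clock 9.6 p [-0.0005  0.2795  0.3419] zaxis [-0.0566 -0.0806 -0.9951] xaz 89.7 F [0.  0.1 0.6] w -0.0002 q [-1.422 -0.201 -0.214  2.2   -0.111  1.219 -1.596]
dp mm [-82.4  -0.8 -31.5] turn -0.3
```

```bash
python3 -m creep '[{"dp":[-50,0,0],"turn":0,"claw":0},{"dp":[-100,0,0],"turn":0,"claw":0},{"dp":[-130,0,0],"turn":0,"claw":0},{"dp":[-150,0,0],"turn":0,"claw":0}]' 30
python3 go.py .0 .20 .38 90
```

```text
clock: 10.0
ee_pos: [-0.0291, 0.1795, 0.2992]
tool_rot: [0.08, 0.711, 0.693, -0.089]
force: [-1.2, 0.0, -0.2]
grip_width: 0.0001
clock 10.0 p [-0.0291  0.1795  0.2992] zaxis [-0.0149 -0.2367 -0.9715] xaz 88.7 F [-1.2  0.  -0.2] w 0.0001 q [-1.014 -0.292 -0.649  2.346 -0.211  1.279 -1.56 ]
dp mm [  1.4  27.9 -83.7] turn -1.3
```

```bash
python3 -m creep '[{"dp":[35,12,-35],"turn":0,"claw":0},{"dp":[70,25,-70],"turn":0,"claw":0},{"dp":[20,25,-90],"turn":0,"claw":0},{"dp":[-20,25,-110],"turn":0,"claw":0},{"dp":[-40,25,-120],"turn":0,"claw":0}]' 30
python3 go.py .0 .26 .36 90
```

```text
clock: 10.5
ee_pos: [-0.0058, 0.2109, 0.3919]
tool_rot: [0.083, 0.707, 0.696, -0.095]
force: [0.2, -0.4, 1.4]
grip_width: 0.0003
clock 10.5 p [-0.0058  0.2109  0.3919] zaxis [-0.0187 -0.2502 -0.968 ] xaz 89.2 F [ 0.2 -0.4  1.4] w 0.0003 q [-1.315 -0.283 -0.319  2.149 -0.117  1.515 -1.605]
dp mm [55.6  5.5 18.5] turn -0.8
```

```bash
python3 -m creep '[{"dp":[-40,5,20],"turn":0,"claw":0},{"dp":[-80,5,40],"turn":0,"claw":0},{"dp":[-110,5,50],"turn":0,"claw":0},{"dp":[-140,5,60],"turn":0,"claw":0}]' 30
python3 go.py .0 .26 .36 90
```

```text
clock: 10.9
ee_pos: [-0.0149, 0.1771, 0.3608]
tool_rot: [0.104, 0.694, 0.703, -0.12]
force: [-1.7, -0.7, 0.7]
grip_width: -0.0001
clock 10.9 p [-0.0149  0.1771  0.3608] zaxis [-0.0191 -0.313  -0.9496] xaz 91.0 F [-1.7 -0.7  0.7] w -0.0001 q [-1.357 -0.29  -0.323  2.239 -0.136  1.497 -1.608]
dp mm [ 78.8  15.7 -25.4] turn 1.0
```

```bash
python3 -m creep '[{"dp":[45,10,10],"turn":0,"claw":0},{"dp":[70,15,40],"turn":0,"claw":0},{"dp":[20,15,50],"turn":0,"claw":0},{"dp":[-30,15,50],"turn":0,"claw":0},{"dp":[-80,15,50],"turn":0,"claw":0}]' 30
python3 go.py .0 .26 .36 90
```

```text
clock: 11.4
ee_pos: [0.0004, 0.1366, 0.3113]
tool_rot: [0.116, 0.697, 0.693, -0.147]
force: [0.3, 0.1, 0.7]
grip_width: 0.0003
clock 11.4 p [0.0004 0.1366 0.3113] zaxis [-0.0428 -0.3652 -0.93  ] xaz 90.2 F [0.3 0.1 0.7] w 0.0003 q [-1.557 -0.293 -0.126  2.385 -0.117  1.418 -1.637]
dp mm [ 97.   -4.  -90.4] turn 0.2
```

```bash
python3 -m creep '[{"dp":[0,0,-50],"turn":0,"claw":0},{"dp":[-10,0,-100],"turn":0,"claw":0},{"dp":[-40,0,-110],"turn":0,"claw":0},{"dp":[-60,0,-120],"turn":0,"claw":0}]' 30
python3 go.py .0 .15 .40 90
```

```text
clock: 11.8
ee_pos: [-0.0104, 0.1579, 0.4188]
tool_rot: [0.156, 0.687, 0.687, -0.176]
force: [-0.1, -1.3, -0.3]
grip_width: 0.0002
clock 11.8 p [-0.0104  0.1579  0.4188] zaxis [-0.028  -0.4556 -0.8897] xaz 90.4 F [-0.1 -1.3 -0.3] w 0.0002 q [-1.021 -0.293 -0.535  2.123 -0.146  1.75  -1.493]
dp mm [ 1.5 11.  20. ] turn 0.4
```

```bash
python3 -m creep '[{"dp":[-20,10,20],"turn":0,"claw":0},{"dp":[-40,10,20],"turn":0,"claw":0},{"dp":[-60,10,20],"turn":0,"claw":0}]' 30
python3 go.py .0 .25 .40 90
```

```text
clock: 12.1
ee_pos: [-0.018, 0.1172, 0.4072]
tool_rot: [0.207, 0.681, 0.67, -0.21]
force: [-2.0, 0.1, -0.7]
grip_width: -0.0
clock 12.1 p [-0.018   0.1172  0.4072] zaxis [-0.0086 -0.5637 -0.826 ] xaz 89.0 F [-2.   0.1 -0.7] w -0.0 q [-1.081 -0.292 -0.537  2.192 -0.151  1.806 -1.56 ]
dp mm [113.9  15.8 -69.1] turn -1.0
```

```bash
python3 go.py .49 .27 .30 89;  python3 -m creep '[{"dp":[35,20,-25],"turn":0,"claw":0},{"dp":[70,45,-50],"turn":0,"claw":0},{"dp":[100,80,-50],"turn":0,"claw":0},{"dp":[120,125,-50],"turn":0,"claw":0},{"dp":[130,173,-45],"turn":0,"claw":0}]' 30
python3 go.py .49 .27 .30 89; python3 go.py .49 .22 .109 89
```

```text
clock 12.1 p [-0.018   0.1172  0.4072] zaxis [-0.0086 -0.5637 -0.826 ] xaz 89.0 F [-2.   0.1 -0.7] w -0.0 q [-1.081 -0.292 -0.537  2.192 -0.151  1.806 -1.56 ]
dp mm [193.9 505.3  -2. ] turn 0.0
clock: 12.6
ee_pos: [0.1559, 0.2504, 0.3709]
tool_rot: [0.208, 0.678, 0.674, -0.209]
force: [-0.4, 0.9, 0.9]
grip_width: 0.0001
clock 12.6 p [0.1559 0.2504 0.3709] zaxis [-0.0031 -0.5626 -0.8267] xaz 89.7 F [-0.4  0.9  0.9] w 0.0001 q [-0.952  0.09  -0.383  1.981  0.158  1.664 -1.382]
dp mm [ 57.5 334.   46.5] turn 0.7
clock 12.6 p [0.1559 0.2504 0.3709] zaxis [-0.0031 -0.5626 -0.8267] xaz 89.7 F [-0.4  0.9  0.9] w 0.0001 q [-0.952  0.09  -0.383  1.981  0.158  1.664 -1.382]
dp mm [123.6 334.3 232.6] turn 0.7
```

Lean 34° holds. On to the approach.

```bash
python3 -m creep '[{"dp":[8,48,7],"turn":0,"claw":0},{"dp":[16,96,14],"turn":0,"claw":0},{"dp":[24,144,21],"turn":0,"claw":0},{"dp":[32,192,28],"turn":0,"claw":0},{"dp":[40,240,35],"turn":0,"claw":0}]' 30
python3 go.py .49 .27 .30 89
```

```text
clock: 13.1
ee_pos: [0.3962, 0.2606, 0.32]
tool_rot: [0.207, 0.678, 0.673, -0.209]
force: [0.7, 0.8, -0.1]
grip_width: -0.0001
clock 13.1 p [0.3962 0.2606 0.32  ] zaxis [-0.0041 -0.5625 -0.8268] xaz 89.6 F [ 0.7  0.8 -0.1] w -0.0001 q [-0.741  0.368 -0.198  1.747  0.403  1.549 -1.067]
dp mm [19.5 93.7 10.9] turn 0.6
```

```bash
python3 -m creep '[{"dp":[10,45,5],"turn":0,"claw":0},{"dp":[20,94,11],"turn":0,"claw":0},{"dp":[20,94,11],"turn":0,"claw":0}]' 30
python3 go.py .491 .22 .109 89
python3 - <<'E'
from h import *
for c in ("scene","wrist","top"):
    im=manip.capture(c);cv2.imwrite(f"pics/{c}5.png",im[:,:,::-1])
    print(c,[(np.round(d["xyz"],4),round(d["conf"],2)) for d in manip.tip_of(c,"guard_push")])
E
```

```text
clock: 13.4
ee_pos: [0.4931, 0.2684, 0.2973]
tool_rot: [0.208, 0.68, 0.671, -0.21]
force: [-1.0, 0.2, -0.1]
grip_width: 0.0
clock 13.4 p [0.4931 0.2684 0.2973] zaxis [-0.0073 -0.5649 -0.8251] xaz 89.3 F [-1.   0.2 -0.1] w 0.0 q [-0.681  0.511 -0.148  1.577  0.459  1.542 -0.968]
dp mm [ 66.4  -1.5 182.8] turn 0.3
scene [(array([0.4888, 0.1354, 0.0674]), 0.85), (array([ 0.5857, -0.0669, -0.002 ]), 0.17)]
wrist [(array([0.4919, 0.1354, 0.0621]), 0.96), (array([ 0.6388, -0.2694, -0.0003]), 0.29)]
top [(array([0.4876, 0.1335, 0.0633]), 0.81)]
```

View pics/scene5.png

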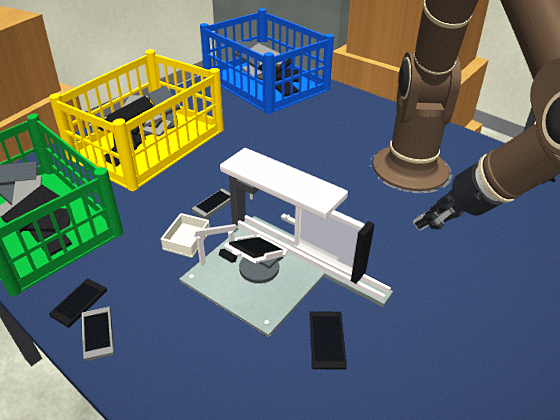

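View pics/wrist5.png

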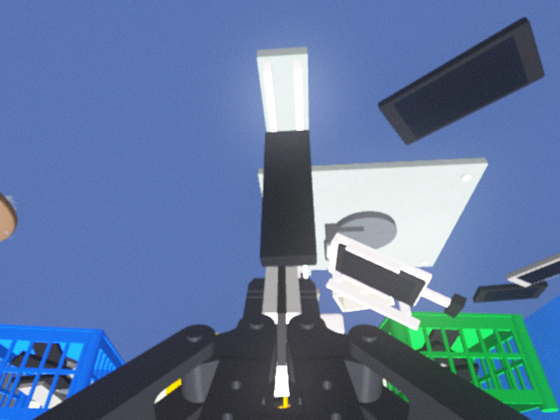

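```bash
python3 -m creep '[{"dp":[16,0,45],"turn":0,"claw":0},{"dp":[32,-1,90],"turn":0,"claw":0},{"dp":[48,-1,134],"turn":0,"claw":0},{"dp":[64,-1.5,175],"turn":0,"claw":0},{"dp":[66,-1.5,183],"turn":0,"claw":0}]' 30
python3 go.py .491 .185 .109; python3 go.py .4975 .076 .109
```

```text
clock: 14.2
ee_pos: [0.4847, 0.221, 0.1096]
tool_rot: [0.207, 0.678, 0.673, -0.211]
force: [-0.3, -0.8, 0.3]
grip_width: -0.0005
clock 14.2 p [0.4847 0.221  0.1096] zaxis [-0.0075 -0.5643 -0.8255] xaz 89.7 F [-0.3 -0.8  0.3] w -0.0005 q [-0.649  0.689 -0.125  1.792  0.539  1.177 -1.111]
dp mm [-29.4   6.6  20.7] turn None
clock 14.2 p [0.4847 0.221  0.1096] zaxis [-0.0075 -0.5643 -0.8255] xaz 89.7 F [-0.3 -0.8  0.3] w -0.0005 q [-0.649  0.689 -0.125  1.792  0.539  1.177 -1.111]
dp mm [-119.3   13.9   82.2] turn None
```

```bash
python3 -m creep '[{"dp":[-20,5,14],"turn":0,"claw":0},{"dp":[-38,7,26],"turn":0,"claw":0},{"dp":[-56,9,38.5],"turn":0,"claw":0},{"dp":[-74,11,51],"turn":0,"claw":0},{"dp":[-90,12,62],"turn":0,"claw":0}]' 30
python3 go.py .4975 .076 .109
python3 - <<'E'
from h import *
for c in ("scene","wrist"):
    im=manip.capture(c);cv2.imwrite(f"pics/{c}6.png",im[:,:,::-1])
    print(c,[(np.round(d["xyz"],4),round(d["conf"],2)) for d in manip.tip_of(c,"guard_push")])
E
```

```text
clock: 14.7
ee_pos: [0.499, 0.1113, 0.1129]
tool_rot: [0.208, 0.679, 0.673, -0.207]
force: [0.1, 1.6, 0.8]
grip_width: -0.0001
clock 14.7 p [0.499  0.1113 0.1129] zaxis [-0.0022 -0.5606 -0.8281] xaz 89.4 F [0.1 1.6 0.8] w -0.0001 q [-0.519  0.623 -0.076  1.921  0.617  1.056 -1.034]
dp mm [-27.1  -1.2  23.1] turn None
scene [(array([0.4949, 0.0593, 0.0687]), 0.9)]
wrist []
```

View pics/scene6.png

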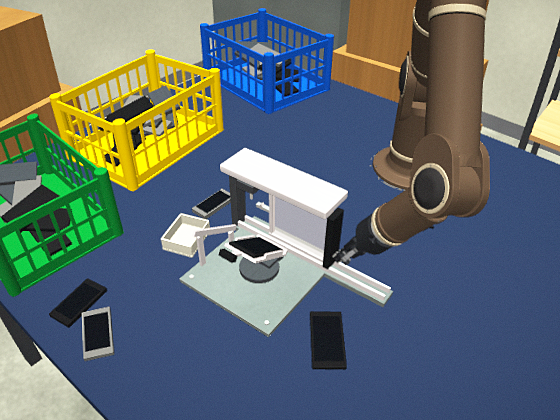

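View pics/wrist6.png

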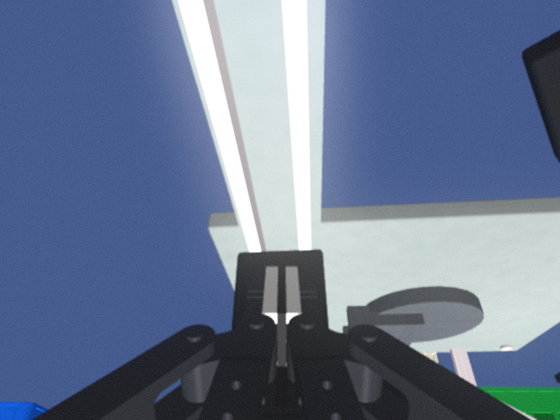

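```bash
python3 -m creep '[{"dp":[-8,0,6],"turn":0,"claw":0},{"dp":[-15,0,11],"turn":0,"claw":0},{"dp":[-20,0,15],"turn":0,"claw":0},{"dp":[-25,0,18],"turn":0,"claw":0},{"dp":[-28,0,20],"turn":0,"claw":0}]' 30
python3 go.py .4975 .076 .109
python3 - <<'E'
from h import *
for c in ("scene",):
    im=manip.capture(c);cv2.imwrite(f"pics/{c}7.png",im[:,:,::-1])
    print(c,[(np.round(d["xyz"],4),round(d["conf"],2)) for d in manip.tip_of(c,"guard_push")])
E
```

```text
clock: 15.4
ee_pos: [0.4983, 0.0797, 0.1107]
tool_rot: [0.207, 0.679, 0.674, -0.207]
force: [2.1, 1.6, -0.6]
grip_width: 0.0001
clock 15.4 p [0.4983 0.0797 0.1107] zaxis [-0.0022 -0.5595 -0.8288] xaz 89.5 F [ 2.1  1.6 -0.6] w 0.0001 q [-0.482  0.61  -0.061  1.96   0.643  1.016 -1.014]
dp mm [-2.2 -0.8  3.5] turn None
scene [(array([0.4972, 0.0319, 0.0671]), 0.89), (array([ 0.5056, -0.3154,  0.0041]), 0.25)]
```

```bash
python3 -m creep '[{"dp":[-2,0,1.5],"turn":0,"claw":0},{"dp":[-3.5,0,2.5],"turn":0,"claw":0},{"dp":[-3.5,0,2.5],"turn":0,"claw":0}]' 30
python3 -m creep '[{"dp":[-2,0,1.5],"turn":0,"claw":0},{"dp":[-3,0,2],"turn":0,"claw":0},{"dp":[-3,0,2],"turn":0,"claw":0}]' 30
```

```text
clock: 15.8
ee_pos: [0.4978, 0.0746, 0.1107]
tool_rot: [0.207, 0.679, 0.673, -0.208]
force: [-0.0, 0.3, -0.1]
grip_width: -0.0005
clock: 16.1
ee_pos: [0.4979, 0.0737, 0.1108]
tool_rot: [0.206, 0.678, 0.674, -0.206]
force: [-2.7, 7.7, 3.6]
grip_width: 0.0002
```

```bash
python3 -m creep '[{"dp":[8,0,-5],"turn":0,"claw":0},{"dp":[35,0,-24],"turn":0,"claw":0},{"dp":[70,0,-48],"turn":0,"claw":0},{"dp":[95,0,-75],"turn":0,"claw":0},{"dp":[110,0,-115],"turn":0,"claw":0}]' 30
python3 - <<'E'
from h import *
S=np.load('S.npy');print(np.array(manip.observe()["ee_pos"]),manip.observe()["force"])
k=dict(s=manip.calibration("scene"),t=manip.calibration("top"))
P=np.r_[[st2w(crad(u,v,0,0,.524),S)[0] for u,v in((.17,0),(.13,.042),(.13,-.042),(.005,.042),(.177,.018),(.177,-.018))],st2w([(-.058,.096,.172),(-.102,.096,.172),(-.058,.096,.027),(-.08,.096,.065)],S)]
for c in ("scene","top"):
    im=manip.capture(c)[:,:,::-1].copy()
    for t in ["guard_push","cradle_tab","phone_a_mid","phone_b_mid","parts_tray"]: print(c,t,[(np.round(d["xyz"],4),round(d["conf"],2)) for d in manip.tip_of(c,t)][:2])
    for q in proj(P,k[c[0]]): cv2.circle(im,tuple(int(v) for v in q),1,(0,0,255),-1)
    im=im[130:340,150:410] if c=="scene" else im[110:290,160:430]
    cv2.imwrite(f"pics/{c}8.png",cv2.resize(im,None,fx=2.8,fy=2.8,interpolation=cv2.INTER_CUBIC))
print(st2w([[-.08,.096,.065]],S))
E
```

```text
clock: 16.6
ee_pos: [0.4979, 0.2279, 0.1428]
tool_rot: [0.207, 0.678, 0.673, -0.21]
force: [0.9, 0.5, -0.5]
grip_width: -0.0001
[0.4979 0.2279 0.1428] [ 0.8512  0.4978 -0.5418]
scene guard_push [(array([0.4978, 0.0245, 0.0639]), 0.77)]
scene cradle_tab [(array([ 0.7052, -0.058 ,  0.1336]), 0.8)]
scene phone_a_mid [(array([0.6617, 0.1626, 0.0033]), 0.91)]
scene phone_b_mid [(array([ 0.5054, -0.3188,  0.0033]), 0.77)]
scene parts_tray [(array([ 0.6386, -0.2672, -0.0007]), 0.63)]
top guard_push [(array([ 0.6566,  0.1641, -0.0008]), 0.58)]
top cradle_tab [(array([ 0.6986, -0.0581,  0.1264]), 0.56)]
top phone_a_mid [(array([ 0.6521,  0.1623, -0.0008]), 0.92)]
top phone_b_mid [(array([ 0.4974, -0.312 ,  0.0114]), 0.63)]
top parts_tray [(array([ 0.6369, -0.2652,  0.0016]), 0.83)]
[[0.4975 0.0258 0.065 ]]
```

View pics/scene8.png

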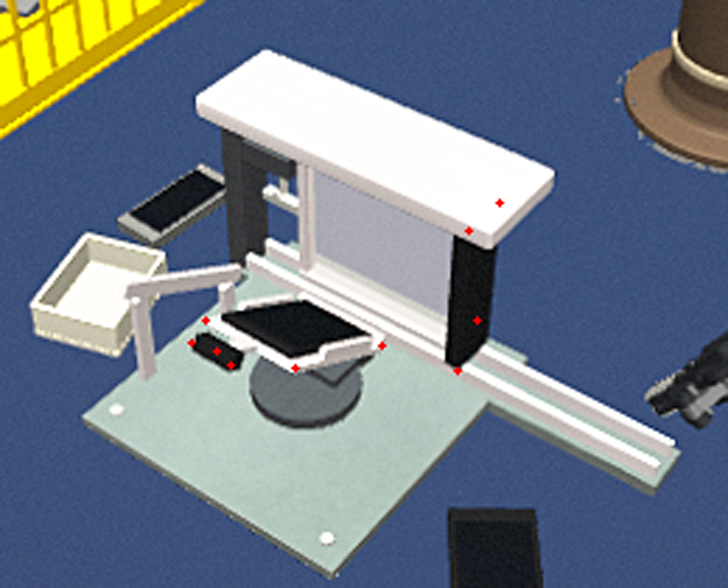

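View pics/top8.png

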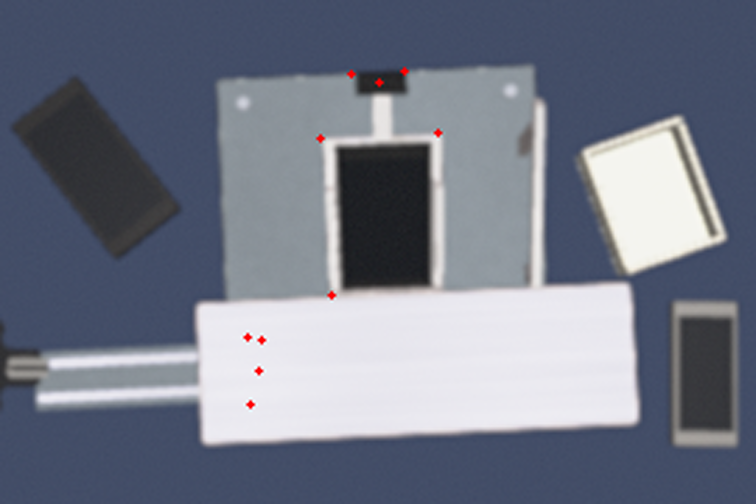

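```bash
python3 -m creep '[{"dp":[0,0,0],"turn":0,"claw":0},{"dp":[0,0,0],"turn":0,"claw":0}]' 30
python3 -c "
from rig import manip
print(manip.job_done())"
```

```text
clock: 17.4
ee_pos: [0.4991, 0.2267, 0.1442]
tool_rot: [0.207, 0.679, 0.673, -0.208]
force: [-0.1, 0.4, -0.1]
grip_width: -0.0001
the job is handed in; nothing more can be done
None
```

The cradle is square to the track at about 30°, the guard is shut and caught, and I handed the job in at about 17.4 s. No verdict came back.

- **Cradle:** I pinched the tab, swivelled the cradle about 28° until it was square, leaned it down along its arc to 30°, and let go. Afterwards the plate and tab lay on the predicted outline in the scene and wrist pictures. In the top picture they fell a few pixels off it but looked square. The networks put the tab at z 0.126–0.135 m; 30° needs 0.130 m, and this spread means about 29–32°.
- **Lean for the guard:** the moves only turn the tool about its own axis. To get the lean I commanded poses just out of reach close to the base, and the commanded pose kept the resulting tilt. That gave about 34°, upper part towards station +y.
- **Guard:** I pushed it along the track. The push force fell to about 0 at the click, then rose to about 8 N against the stop. After I backed off, the scene camera put the push face at y = 0.0245 m; fully shut is 0.0258 m, and an uncaught guard would stand near 0.039 m.
- **Bystanders:** both phones and the tray are within a few millimetres of where they were, and the gripper was clear of everything at hand-in.
- **Disagreement:** the top camera could not see the push face under the canopy and reported a phone in its place. I ignored that reading, so the shut position rests on the scene camera and the push forces.

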